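# Hold the sample disc's release handle out at its mark

## Robot

A 6-joint arm with a two-finger parallel gripper is mounted at the origin on the work surface. World frame = base frame: x ahead of the robot, y to its left, z up, the work surface at z = 0. Lengths are in mm, angles in rad, forces in N, time in s.
With the tool pointing down it reaches from about 275 to 775 mm from the base axis. Payload 14.6 kg.
Tool frame: the origin (TCP) lies on the centre line of the jaws, within the pads' length; the fingertips stand 17 mm ahead of it and the grasp point (between the pads) lies 2 mm behind it; x points along the fingers, y is the direction in which the jaws open and shut, and the axes are right-handed (so a half turn about x gives the same grasp; the last joint's range is limited). The gripper opens to 85 mm and grips with 20 to 120 N. Pads are 22 mm wide; open, the fingers measure 114 mm over their backs; the gripper's body (76 mm by 85 mm) begins 54 mm behind the grasp point. The pads swing forward as they close: fully open they stand 13 mm farther back than shut.
Start: joints at [-1.462, 0.263, -0.048, 1.259, 0, 1.415], TCP at [136.888, -506.843, 248.278] pointing down, gripper open.
Joint ranges: [-2.65, 2.65], [-0.89, 1.7], [-1.18, 1.37], [-2.13, 2.11], [-1.35, 1.29], [-3.14, 3.14]. Speed limits (rad/s): [1.89, 1.89, 2.57, 2.79, 3.14, 3.14].

## Interface

Orientations are given as a unit quaternion [x, y, z, w].
In Python, from cell import robot gives the robot as it stands. The module is installed in compiled form; this text tells all that it offers.
- The arm moves only by the tool send_rows, never from a script. Its argument "deltas" is a list of rows, each a list of 7 numbers: the shift along the tool's x, y, z in units of 4 cm (1.0 is 4 cm), then the turn, a rotation vector about the tool's x, y, z in units of 2 pi rad (1.0 is 2 pi rad), then the closure in counts, from 0 (fully open) to 255 (shut). In form: [[dx, dy, dz, wx, wy, wz, gripper], ...]. A call has 1 to 20 rows; each row shifts and turns the commanded pose from where the row before left it, along the tool's axes as they then stand; what a row does not reach is not made up. A row lasts 1/10 s, in which the tool goes at most 50 mm and 8.59 degrees, less where a joint would pass 70% of its speed; a pose out of reach is approached as far as the arm can. A call with a number of a shift or a turn outside -1 to 1 is refused whole. A call with a gripper value outside its range is refused whole. The fingers move at their own pace and stop on an object; "grip_force" is the grip in N (left out, the last holds). Time passes only in rows, so rows that do not move let the fingers close. It gives the time, the measured TCP pose, the force and the opening at its end, in the units of the state.
- robot.observe(): the state, without advancing time (a new reading comes with each control period).
- robot.snapshot(name): name is "scene" or "side" or "wrist"; returns the picture (400x640x3 uint8, red, green, blue); there is no depth.
- robot.camera_info(name): a dict with "K" (3x3 intrinsics, pixels), "k1" (the pictures are not rectified: a ray, as slopes to the right and down, at radius r is drawn at 1 + k1 r^2 times it, then the intrinsics apply), "xyz" and "attitude" of the camera in the world. Camera axes: x right, y down, z forward; pixel columns grow to the right and rows downward; lengths in mm; the calibration is good to about 2 mm. A picture is of the moment at which its call begins: read the wrist's pose just before it. camera_info takes no time and is no camera call; for the wrist camera it gives the pose at the moment of the call.
- robot.job_done(): hands the job in, once; it reports no verdict.
The state is a dict: "t": time; "joint_pos": joint angles; "qvel": joint speeds; "joint_efforts": joint torques, N m; "ee_pos": TCP position; "orientation": TCP orientation; "force": force on the tool from outside, world axes, zero at the start; "wrist_torque": the same for the moment, N m; "finger_gap": finger opening in mm.
Only numpy, scipy, OpenCV 4.12 (cv2) and the standard library are available. Lean on these libraries where they do the work, as an engineer would, in place of code of your own. Each camera call takes 0.05 s, during which the arm holds its last target.

## Task

Free the analyser's sample disc for turning by hand: swing the sampling arm off the disc, all the way to its park stop over the wash well, then take the knob of the sprung lifting handle in the middle of the disc and draw it straight up until the dark ring on its spindle is level with the top of the collar. Finish there, still holding the knob at that mark against the spring while I turn the disc; pulling well past the ring lifts the disc off its bearing, so do not. Keep off the tubes and the disc, and leave the rack, jar and tip box where they are.

Things in the scene. Friction and masses are not known exactly. Their poses are not given: they have to be found in the camera images.
- analyser: Benchtop sampler module, off-white casing 435 x 475 mm, fixed to the bench. Origin on the bench surface exactly under the axis of the sample disc; its x axis points to the rear console, its y axis to the left console (with the wash well). Chassis 30 mm high, both consoles 105 mm high; a round cream tub, 300 mm across and 85 mm high, surrounds the disc.
- sample_disc: Cream disc, 250 mm across, its flat top 104 mm above the bench, concentric with the hub (origin on the hub axis, 98 mm above the bench); its angle differs from start to start. White-capped tubes stand in 14 of the 20 places of its outer ring, 110 mm from the axis, cap tops 138 mm above the bench, caps 16.4 mm across. The inner ring of holes is empty: within 100 mm of the axis only the hub flange (68 mm across, 5 mm high) and the collar stand above the disc.
- collar_top (a point): Centre of the top of the fixed aluminium collar, 32 mm across, on the hub axis, 134 mm above the bench. The handle's spindle slides up out of it.
- knob_mid (a point): Centre of the round cream knob on top of the spindle: knob 45 mm across and 22 mm high, straight-sided over the 13 mm from 4 to 17 mm above its underside. This point is on the axis, 10.5 mm above the underside: 148.5 mm above the bench when retracted (underside 4 mm above the collar top). The knob does not turn.
- lift_spindle (a joint): How far the handle is drawn out of the collar, m: 0 = retracted (start), 0.050 = the dark ring on the steel spindle (spindle 16 mm, ring 4 mm high) centred on the collar's top edge, 0.065 = end of travel. A spring pulls it back in: with its weight about 5 N at the start, about 10 N at the mark.
- sampling_arm (a joint): Swing of the sampling arm about its column, rad: 0.436 = straight over the hub, grows clockwise seen from above, 1.83 = against its park stop, probe over the wash well. Starts between 0.20 and 0.67, in the way above the knob. Light friction (under 2 N at the outer end), stays where it is left.
- swing_pivot (a point): On the vertical axis of the arm's column, at the height of the arm's top face, 222 mm above the bench; 212 mm from the hub axis.
- swing_grip (a point): On the arm's top face, on its centre line, 165 mm from the column axis. Arm: straight off-white casing 36 mm wide and 30 mm high, top 222 mm and underside 192 mm above the bench, reaching 218 mm from the column axis. A short black probe sheath and needle hang under it 200 mm from the axis, down to 169 mm above the bench. x axis along the arm outwards from the column.
- wash_well (a point): Centre of the mouth of the steel wash cup on the left console, 34 mm across, 127 mm above the bench; the probe is above it when the arm is parked.
- tube_rack: Bystander: empty yellow tube rack 200 x 100 x 55 mm lying on the bench to the right of the analyser, origin under its centre.
- reagent_jar: Bystander: small jar, 48 mm across, 62 mm high, on the right part of the rear console, origin under its centre.
- tip_box: Bystander: pipette-tip box with clear lid, 120 x 85 x 80 mm, on the bench to the left of the analyser, origin under its centre.

How it is judged (in metres and radians):
On the way, in this order (a step that is already met when the one before it is completed fails the run):
1. the sampling arm is swung to its park stop over the wash well (value of joint sampling_arm above 1.77 rad), for 0.2 s.
2. the handle is drawn out to its ring mark, gripped by its knob (value of joint lift_spindle between 0.046 and 0.054 m and contact force between the fingers and lift_spindle above 3 N), for 0.3 s.
At the end, for the whole second after the job is handed in: The arm rests within 0.06 rad of its park stop (about 12 mm at the probe), and the gripper still holds the knob with the handle drawn out 50 mm, give or take 4 mm (ring level with the collar's top), through the last second (all of step 2 and value of joint sampling_arm above 1.77 rad); the arm keeps its last pose, push and grip.
It fails at once if the handle is pulled well past its mark (over 60 mm) (value of joint lift_spindle above 0.06 m).
It fails at once if the robot knocks the sample disc or its tubes (over 5 N) (contact force between any of the fingers, the arm and sample_disc above 5 N).
It fails at once if a bystander is pushed away (over 20 mm) (distance of any of tube_rack, reagent_jar, tip_box from where it was at the start of the episode above 0.02 m).
It also fails if it takes over 54 s, if anything falls off the work surface, if the arm or the gripper's body presses on something with over 40 N, if the wrist force passes 120 N, or if a joint passes its speed limit or range.

## Working session

There is one attempt and no reset: what is moved stays moved. The work goes in short steps, Python scripts to look and compute and a tool call to move; the robot and the scene stay as the last step left them, time stands still between calls to the robot, and variables do not carry over. Pictures are saved under pics/ and viewed, and the job is handed in when it is done.

Besides the shell and the picture viewer there is one more tool, called by a JSON object that holds its "name" and its "arguments". send_rows: Moves the arm, as the interface text tells. Shifts and turns lie within -1 to 1; 1 stands for 4 cm of shift or 2 pi rad of turn. Its arguments: {"type":"object","properties":{"deltas":{"type":"array"},"grip_force":{"type":"number"}},"required":["deltas"]}

```bash
mkdir -p pics; python3 - <<'E'
from cell import robot
import cv2
print(robot.observe())
for n in ["scene","side","wrist"]:
    print(n,robot.camera_info(n))
    cv2.imwrite(f"pics/{n}0.png",robot.snapshot(n)[:,:,::-1])
E
```

```text
{'t': 0.0, 'joint_pos': array([-1.46234546e+00,  2.63542114e-01, -4.89618718e-02,  1.25939929e+00,
       -4.34899018e-06,  1.41547547e+00]), 'qvel': array([ 4.09283102e-04, -6.31213816e-04,  1.04528840e-03, -7.83300211e-05,
        1.25768787e-03,  8.16406621e-04]), 'joint_efforts': array([ 1.35994906e-03, -6.37615156e+01,  3.84570086e+01,  1.35928651e-02,
       -1.46623211e-04,  1.93649828e-05]), 'ee_pos': array([ 136.83390921, -506.57784813,  247.80599057]), 'orientation': array([ 0.70097355,  0.09337855, -0.70095828,  0.09259596]), 'force': array([-0.64628132,  0.25136541, -0.4665287 ]), 'wrist_torque': array([ 0.01210351, -0.01515481, -0.00061862]), 'finger_gap': 85.41146126559696}
scene {'K': array([[366.51372535,   0.        , 321.30120412],
       [  0.        , 366.51372535, 199.90262664],
       [  0.        ,   0.        ,   1.        ]]), 'k1': -0.0693853000160157, 'xyz': array([1033.63396838, -492.82242831, 1065.713045  ]), 'attitude': array([ 0.89865588,  0.31509196, -0.10904811, -0.28503188])}
side {'K': array([[481.27336046,   0.        , 329.89278267],
       [  0.        , 481.27336046, 196.34714884],
       [  0.        ,   0.        ,   1.        ]]), 'k1': -0.14568363603491868, 'xyz': array([-209.1190691 , 1063.84937976,  939.56957051]), 'attitude': array([-0.26866953,  0.83072299, -0.4596002 ,  0.16273796])}
wrist {'K': array([[347.66524343,   0.        , 321.36343794],
       [  0.        , 347.66524343, 191.89785962],
       [  0.        ,   0.        ,   1.        ]]), 'k1': -0.00014589170400797555, 'xyz': array([ 208.07570048, -487.06428296,  374.12555692]), 'attitude': array([ 0.78553153, -0.60097143, -0.08936041,  0.1174235 ])}
```

View pics/scene0.png

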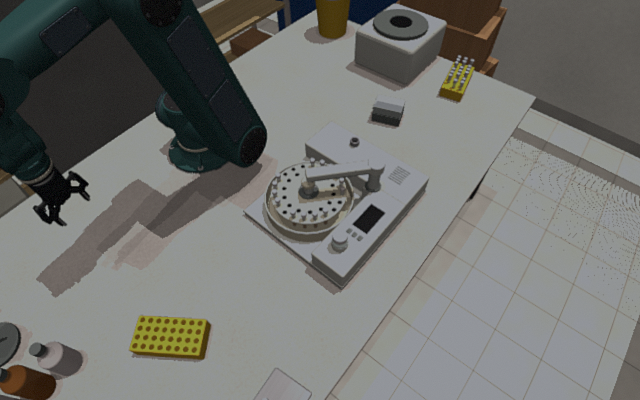

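View pics/side0.png

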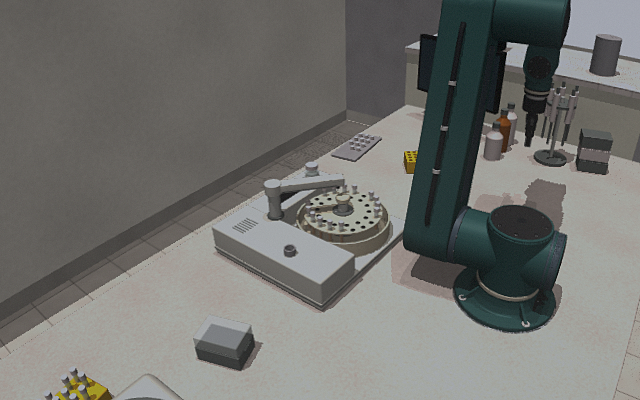

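View pics/wrist0.png

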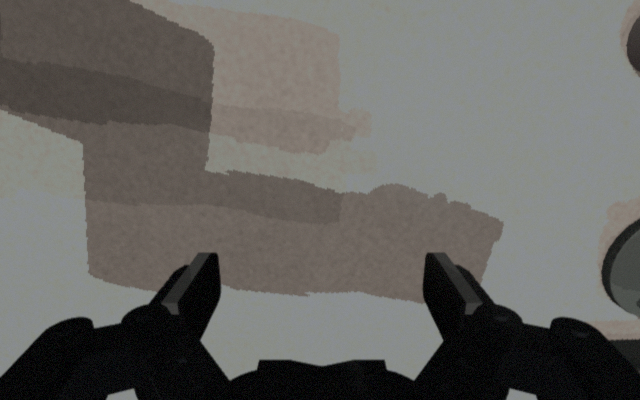

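The scene view shows the analyser around (340,205), with the column at (373,178) and the arm reaching over the hub to (308,172). In the side view the column is at (273,200) and the arm tip at (343,183). I'll zoom in on both.

```bash
cat > h.py <<'E'
import numpy as np, cv2
from cell import robot
from scipy.spatial.transform import Rotation as R
def ray(ci,u,v):
    K=ci["K"]; x=(u-K[0,2])/K[0,0]; y=(v-K[1,2])/K[1,1]
    rd=np.hypot(x,y); r=rd
    for _ in range(30): r=rd/(1+ci["k1"]*r*r)
    s=r/rd if rd>0 else 1
    d=R.from_quat(ci["attitude"]).apply([x*s,y*s,1.])
    return np.array(ci["xyz"]),d/np.linalg.norm(d)
def onplane(ci,u,v,z):
    o,d=ray(ci,u,v); return (o+d*(z-o[2])/d[2])
def proj(ci,P):
    p=R.from_quat(ci["attitude"]).inv().apply(np.asarray(P,float)-ci["xyz"])
    a=p[...,:2]/p[...,2:]; r2=(a**2).sum(-1,keepdims=True)
    a=a*(1+ci["k1"]*r2); K=ci["K"]
    return a*[K[0,0],K[1,1]]+[K[0,2],K[1,2]]
E
python3 - <<'E'
import cv2
for n,(a,b,c,d) in dict(scene=(235,115,435,265),side=(205,150,405,300)).items():
    im=cv2.imread(f"pics/{n}0.png")[b:d,a:c]
    cv2.imwrite(f"pics/{n}0z.png",cv2.resize(im,None,fx=4,fy=4,interpolation=cv2.INTER_CUBIC))
E
```

```text
(no output)
```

View pics/scene0z.png

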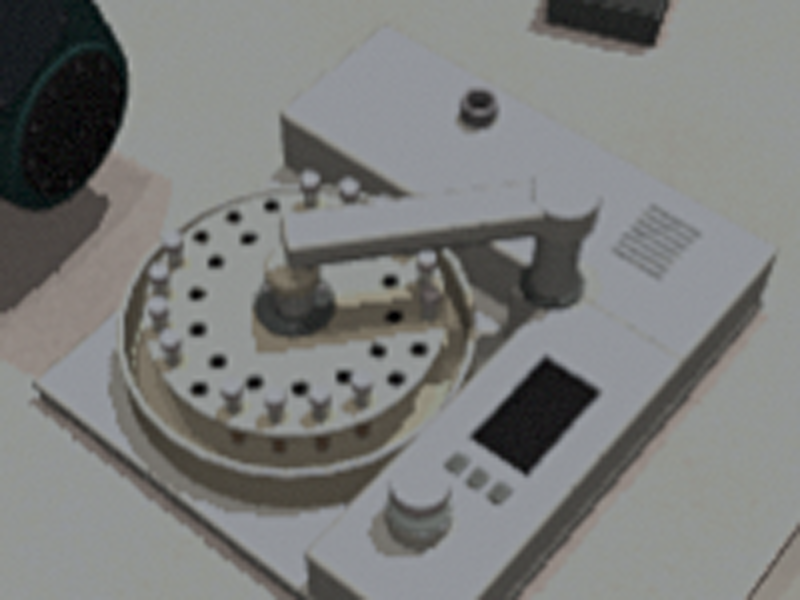

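View pics/side0z.png

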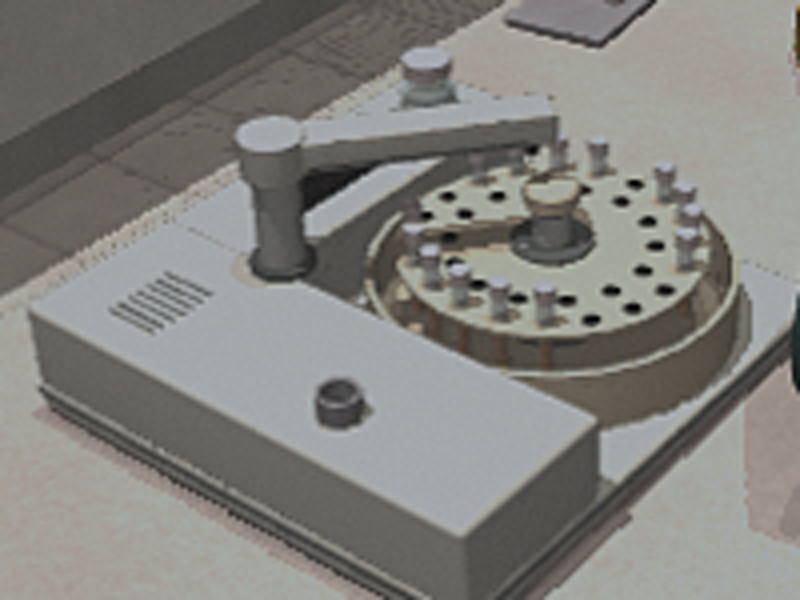

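```bash
python3 - <<'E'
from h import *
S=robot.camera_info("scene");D=robot.camera_info("side")
s=lambda x,y:(235+(x+.5)/4-.5,115+(y+.5)/4-.5)
d=lambda x,y:(205+(x+.5)/4-.5,150+(y+.5)/4-.5)
np.set_printoptions(precision=1,suppress=True)
def both(n,a,b,z):
    p=onplane(S,*s(*a),z) if a else None; q=onplane(D,*d(*b),z) if b else None
    print(n,p,q)
both("knobtop",None,(551,190),160)
both("flange",(296,310),(552,238),109)
both("well",(480,98),(340,390),127)
both("coltop",(567,197),(270,134),222)
both("armtip L",(283,212),(553,97),222)
both("armtip R",(288,248),(556,117),222)
both("tub rim left/right",(121,320),(741,270),85)
both("tub rim2",(474,318),(364,270),85)
for z in (222,226,230):both(f"coltop{z}",(567,197),(270,134),z)
E
```

```text
knobtop None [525.3  40.9 160. ]
flange [540.   27.3 109. ] [531.1  32.2 109. ]
well [526.1 300.2 127. ] [524.7 294.1 127. ]
coltop [691.  175.5 222. ] [686.7 176.3 222. ]
armtip L [531.   30.5 222. ] [544.1  10.7 222. ]
armtip R [556.6   6.1 222. ] [524.2  34.8 222. ]
tub rim left/right [419.4 -58.1  85. ] [403.  -44.4  85. ]
tub rim2 [649.1 125.6  85. ] [648.6 124.9  85. ]
coltop222 [691.  175.5 222. ] [686.7 176.3 222. ]
coltop226 [692.7 172.3 226. ] [681.7 181.2 226. ]
coltop230 [694.3 169.1 230. ] [676.7 186.2 230. ]
```

```bash
cat >> h.py <<'E'
np.set_printoptions(precision=3,suppress=True)
def state():
    o=robot.observe(); M=R.from_quat(o["orientation"]).as_matrix()
    print("t",round(o["t"],2),"tcp",o["ee_pos"].round(1),"F",o["force"].round(1),"gap",round(o["finger_gap"],1),"q",o["joint_pos"].round(2))
    y=M[:,1]; print("toolx",M[:,0],"yaw of y deg",np.degrees(np.arctan2(y[1],y[0])))
    return o,M
def goto(P):
    o,M=state(); d=M.T@(np.asarray(P)-o["ee_pos"])/40
    print("tool shift units",d)
E
python3 - <<'E'
from h import *
o,M=state(); print(M)
piv=np.array([689,176]);a=np.radians(-134)
p=piv+150*np.array([np.cos(a),np.sin(a)]); print(p); goto([*p,290])
E
```

```text
t 0.15 tcp [ 136.9 -506.7  247.9] F [ 0.1 -0.1 -0.7] gap 85.5 q [-1.46  0.26 -0.05  1.26  0.    1.42]
toolx [-0.     0.001 -1.   ] yaw of y deg -74.88446174847533
[[-0.     0.261 -0.965]
 [ 0.001 -0.965 -0.261]
 [-1.    -0.001 -0.   ]]
[584.801  68.099]
t 0.15 tcp [ 136.9 -506.7  247.9] F [ 0.1 -0.1 -0.7] gap 85.5 q [-1.46  0.26 -0.05  1.26  0.    1.42]
toolx [-0.     0.001 -1.   ] yaw of y deg -74.88446174847533
tool shift units [ -1.041 -10.952 -14.558]
```

{"name": "send_rows", "arguments": {"deltas": [[-0.05, 0, 0, -0.0234, 0, 0, 0], [-0.05, 0, 0, -0.0234, 0, 0, 0], [-0.05, 0, 0, -0.0234, 0, 0, 0], [-0.05, 0, 0, -0.0234, 0, 0, 0], [-0.05, 0, 0, -0.0234, 0, 0, 0], [-0.05, 0, 0, -0.0234, 0, 0, 0], [-0.05, 0, 0, -0.0234, 0, 0, 0], [-0.05, 0, 0, -0.0234, 0, 0, 0], [-0.05, 0, 0, -0.0234, 0, 0, 0], [-0.05, 0, 0, -0.0234, 0, 0, 0], [-0.05, 0, 0, -0.0234, 0, 0, 0], [-0.05, 0, 0, -0.0234, 0, 0, 0], [-0.05, 0, 0, -0.0234, 0, 0, 0], [-0.05, 0, 0, -0.0234, 0, 0, 0], [-0.05, 0, 0, -0.0234, 0, 0, 0], [-0.05, 0, 0, -0.0234, 0, 0, 0], [-0.05, 0, 0, -0.0234, 0, 0, 0], [-0.05, 0, 0, -0.0234, 0, 0, 0], [-0.05, 0, 0, -0.0234, 0, 0, 0], [-0.05, 0, 0, -0.0234, 0, 0, 0]]}}

```text
t: 2.15
ee_pos: [136.9, -506.7, 288.2]
orientation: [-0.024, 0.707, 0.024, 0.707]
force: [0.6, -0.2, 0.3]
finger_gap: 85.3
```

{"name": "send_rows", "arguments": {"deltas": [[0, 0, 0, -0.0234, 0, 0, 0], [0, 0, 0, -0.0234, 0, 0, 0], [0, 0, 0, -0.0234, 0, 0, 0], [0, 0, 0, -0.0234, 0, 0, 0], [0, 0, 0, -0.0234, 0, 0, 0], [0, 0, 0, 0, 0, 0, 0]]}}

```text
t: 2.75
ee_pos: [136.9, -506.8, 288.1]
orientation: [-0.275, 0.651, 0.276, 0.651]
force: [-0.4, -0.3, -0.7]
finger_gap: 85.4
```

```bash
python3 -c "
from h import *
goto([585,68,290])"
```

```text
t 2.75 tcp [ 136.9 -506.8  288.1] F [-0.4 -0.3 -0.7] gap 85.4 q [-1.46  0.25  0.05  1.36  0.   -2.26]
toolx [-0.  0. -1.] yaw of y deg 135.85405651510845
tool shift units [-0.042  1.969 18.114]
```

{"name": "send_rows", "arguments": {"deltas": [[0, 0.1, 0.9, 0, 0, 0, 0], [0, 0.1, 0.9, 0, 0, 0, 0], [0, 0.1, 0.9, 0, 0, 0, 0], [0, 0.1, 0.9, 0, 0, 0, 0], [0, 0.1, 0.9, 0, 0, 0, 0], [0, 0.1, 0.9, 0, 0, 0, 0], [0, 0.1, 0.9, 0, 0, 0, 0], [0, 0.1, 0.9, 0, 0, 0, 0], [0, 0.1, 0.9, 0, 0, 0, 0], [0, 0.1, 0.9, 0, 0, 0, 0], [0, 0.1, 0.9, 0, 0, 0, 0], [0, 0.1, 0.9, 0, 0, 0, 0], [0, 0.1, 0.9, 0, 0, 0, 0], [0, 0.1, 0.9, 0, 0, 0, 0], [0, 0.1, 0.9, 0, 0, 0, 0], [0, 0.1, 0.9, 0, 0, 0, 0], [0, 0.1, 0.9, 0, 0, 0, 0], [0, 0.1, 0.9, 0, 0, 0, 0], [0, 0.1, 0.9, 0, 0, 0, 0], [0, 0, 0.9, 0, 0, 0, 0]]}}

```text
t: 4.75
ee_pos: [585.7, 63.3, 288.3]
orientation: [-0.273, 0.652, 0.273, 0.652]
force: [0.5, -0.5, 0.7]
finger_gap: 85.6
```

{"name": "send_rows", "arguments": {"deltas": [[0, 0, 0, 0, 0, 0, 0], [0, 0, 0, 0, 0, 0, 0]]}}

```text
t: 4.95
ee_pos: [585.3, 62.1, 287.7]
orientation: [-0.274, 0.652, 0.274, 0.652]
force: [-0.6, 0.2, 0.5]
finger_gap: 85.1
```

```bash
python3 -c "
from h import *
goto([585,68,290])
print(robot.camera_info('wrist'))
cv2.imwrite('pics/w1.png',robot.snapshot('wrist')[:,:,::-1])"
```

```text
t 4.95 tcp [585.3  62.1 287.7] F [-0.6  0.2  0.5] gap 85.1 q [-0.03  0.37  0.22  1.42 -0.   -0.83]
toolx [-0.001 -0.    -1.   ] yaw of y deg 135.5729710548361
tool shift units [-0.058  0.109  0.1  ]
{'K': array([[347.665,   0.   , 321.363],
       [  0.   , 347.665, 191.898],
       [  0.   ,   0.   ,   1.   ]]), 'k1': -0.00014589170400797555, 'xyz': array([532.45 ,   9.085, 413.989]), 'attitude': array([0.373, 0.916, 0.136, 0.056])}
```

View pics/w1.png

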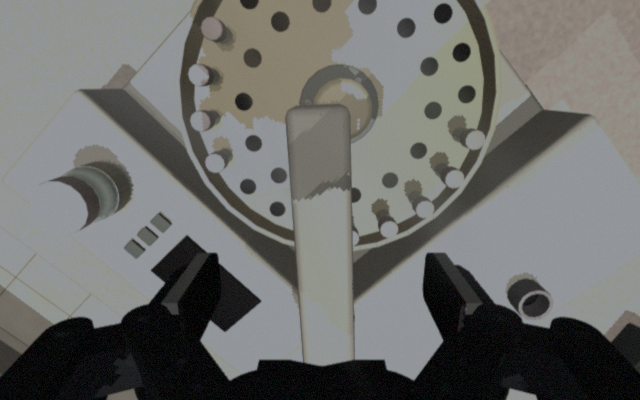

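The wrist picture shows the arm between the fingers: its tip is at (318,107), with edges from x≈287–351 at the tip to 302–355 at y=360. The flange ring is around (340,103) and the well at (535,300).

```bash
python3 -c "
from h import *
C=robot.camera_info('wrist')
for u,v in [(288,125),(302,350),(351,125),(355,350),(318,104)]: print(u,v,onplane(C,u,v,222))
print('well',onplane(C,536,303,127)); 
print('flange L,R,T',[onplane(C,*p,109)[:2] for p in [(301,103),(382,103),(341,64)]])
P=[onplane(C,*p,85)[:2] for p in [(180,85),(497,85),(338,248)]];print('tub',P)
"

```

```text
288 125 [559.48   10.167 222.   ]
302 350 [660.039 120.418 222.   ]
351 125 [534.88  34.23 222.  ]
355 350 [634.588 145.267 222.   ]
318 104 [539.956  13.691 222.   ]
well [524.393 293.663 127.   ]
flange L,R,T [array([554.376,   6.012]), array([505.071,  54.248]), array([508.557,   7.16 ])]
tub [array([623.231, -81.955]), array([418.107, 118.745]), array([632.779, 135.67 ])]
```

{"name": "send_rows", "arguments": {"deltas": [[0.4, 0.03, 0.03, 0, 0, 0, 0], [0.4, 0, 0, 0, 0, 0, 0], [0.4, 0, 0, 0, 0, 0, 0], [0.4, 0, 0, 0, 0, 0, 0], [0.4, 0, 0, 0, 0, 0, 0], [0, 0, 0, 0, 0, 0, 100], [0, 0, 0, 0, 0, 0, 100], [0, 0, 0, 0, 0, 0, 100], [0, 0, 0, 0, 0, 0, 100], [0, 0, 0, 0, 0, 0, 100]], "grip_force": 20}}

```text
t: 6.0
ee_pos: [585.4, 63.3, 208.8]
orientation: [-0.275, 0.651, 0.274, 0.652]
force: [-0.6, 0.0, 0.3]
finger_gap: 52.0
```

```bash
python3 -c "
from h import *
state()
cv2.imwrite('pics/w2.png',robot.snapshot('wrist')[:,:,::-1])"
```

```text
t 6.0 tcp [585.4  63.3 208.8] F [-0.6  0.   0.3] gap 52.0 q [-0.03  0.39  0.03  1.21 -0.   -0.83]
toolx [ 0.001 -0.    -1.   ] yaw of y deg 135.7030481634265
```

View pics/w2.png

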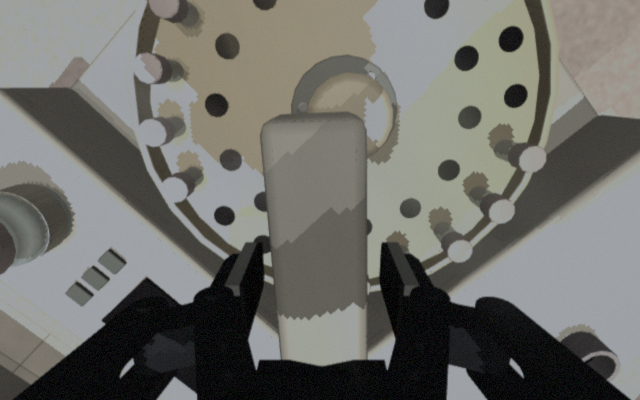

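The fingers straddle the arm with some clearance on each side, so I can swing it along the arc.

{"name": "send_rows", "arguments": {"deltas": [[0, 0.278, 0, 0.0118, 0, 0, 100], [0, 0.278, 0, 0.0118, 0, 0, 100], [0, 0.278, 0, 0.0118, 0, 0, 100], [0, 0.278, 0, 0.0118, 0, 0, 100], [0, 0.278, 0, 0.0118, 0, 0, 100], [0, 0.278, 0, 0.0118, 0, 0, 100], [0, 0.278, 0, 0.0118, 0, 0, 100], [0, 0.278, 0, 0.0118, 0, 0, 100], [0, 0.278, 0, 0.0118, 0, 0, 100], [0, 0.278, 0, 0.0118, 0, 0, 100], [0, 0.278, 0, 0.0118, 0, 0, 100], [0, 0.278, 0, 0.0118, 0, 0, 100], [0, 0.278, 0, 0.0118, 0, 0, 100], [0, 0.278, 0, 0.0118, 0, 0, 100], [0, 0.278, 0, 0.0118, 0, 0, 100], [0, 0.278, 0, 0.0118, 0, 0, 100], [0, 0.278, 0, 0.0118, 0, 0, 100], [0, 0.278, 0, 0.0118, 0, 0, 100], [0, 0, 0, 0, 0, 0, 100]]}}

```text
t: 7.95
ee_pos: [554.5, 247.2, 208.1]
orientation: [0.188, 0.682, -0.188, 0.682]
force: [-1.0, -0.7, 0.7]
finger_gap: 52.1
```

```bash
python3 -c "
from h import *
o,M=state()
d=o['ee_pos'][:2]-[687,175.5];print(np.hypot(*d),np.degrees(np.arctan2(d[1],d[0])))
cv2.imwrite('pics/w3.png',robot.snapshot('wrist')[:,:,::-1])"
```

```text
t 7.95 tcp [554.5 247.2 208.1] F [-1.  -0.7  0.7] gap 52.1 q [0.29 0.42 0.08 1.23 0.   0.82]
toolx [ 0.  0. -1.] yaw of y deg 59.22759536684599
150.66596346438467 151.56985412895042
```

View pics/w3.png

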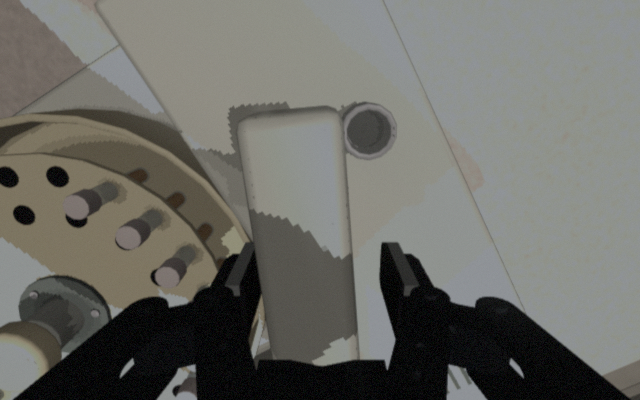

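{"name": "send_rows", "arguments": {"deltas": [[0, 0.278, 0, 0.0118, 0, 0, 100], [0, 0.278, 0, 0.0118, 0, 0, 100], [0, 0.14, 0, 0.0059, 0, 0, 100], [0, 0.07, 0, 0.003, 0, 0, 100], [0, 0, 0, 0, 0, 0, 100]]}}

```text
t: 8.5
ee_pos: [571.7, 271.3, 208.3]
orientation: [0.256, 0.659, -0.256, 0.659]
force: [-0.3, -0.4, -0.6]
finger_gap: 51.5
```

{"name": "send_rows", "arguments": {"deltas": [[0, 0.05, 0, 0.002, 0, 0, 100], [0, 0, 0, 0, 0, 0, 100]]}}

```text
t: 8.7
ee_pos: [572.2, 271.4, 208.2]
orientation: [0.259, 0.658, -0.261, 0.657]
force: [-5.4, -9.9, 2.8]
finger_gap: 51.8
```

{"name": "send_rows", "arguments": {"deltas": [[0, 0.05, 0, 0.002, 0, 0, 100], [0, 0, 0, 0, 0, 0, 100]]}}

```text
t: 8.9
ee_pos: [572.5, 271.4, 208.1]
orientation: [0.262, 0.656, -0.267, 0.655]
force: [-13.1, -21.6, 7.4]
finger_gap: 51.9
```

```bash
python3 -c "
from h import *
o,M=state()
d=o['ee_pos'][:2]-[687,175.5];print(np.hypot(*d),np.degrees(np.arctan2(d[1],d[0])))
cv2.imwrite('pics/w4.png',robot.snapshot('wrist')[:,:,::-1])"
```

```text
t 8.9 tcp [572.5 271.4 208.1] F [-13.1 -21.6   7.4] gap 51.9 q [ 0.32  0.47  0.16  1.27 -0.    1.08]
toolx [-0.004 -0.006 -1.   ] yaw of y deg 46.0890540994788
149.34547058801988 140.06507411129476
```

View pics/w4.png

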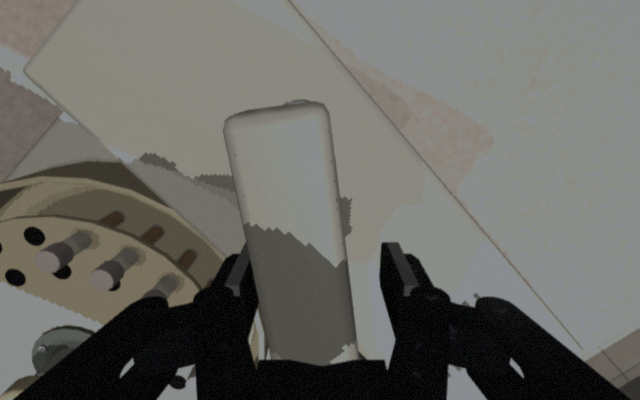

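The arm is against its stop: about 25 N of reaction and it no longer advances. Next I back the fingers off, open them and lift clear.

{"name": "send_rows", "arguments": {"deltas": [[0, -0.1, 0, -0.003, 0, 0, 100], [0, -0.12, 0, 0, 0, 0, 0], [0, 0, 0, 0, 0, 0, 0], [0, 0, 0, 0, 0, 0, 0], [0, 0, 0, 0, 0, 0, 0], [-0.5, 0, 0, 0, 0, 0, 0], [-0.7, 0, 0, 0, 0, 0, 0], [-0.7, 0, 0, 0, 0, 0, 0], [-0.3, 0, 0, 0, 0, 0, 0], [0, 0, 0, 0, 0, 0, 0]]}}

```text
t: 9.95
ee_pos: [569.0, 268.4, 297.8]
orientation: [0.259, 0.658, -0.257, 0.659]
force: [-0.2, -0.1, -0.3]
finger_gap: 85.4
```

```bash
python3 -c "
from h import *
goto([583,-21,290])"
```

```text
t 9.95 tcp [569.  268.4 297.8] F [-0.2 -0.1 -0.3] gap 85.4 q [0.31 0.44 0.36 1.49 0.   1.06]
toolx [ 0.003  0.001 -1.   ] yaw of y deg 47.19999230959048
tool shift units [ 0.189 -5.072  5.173]
```

{"name": "send_rows", "arguments": {"deltas": [[0, -0.5, 0.5, 0, 0, 0, 0], [0, -0.5, 0.5, 0, 0, 0, 0], [0, -0.5, 0.5, 0, 0, 0, 0], [0, -0.5, 0.5, 0, 0, 0, 0], [0, -0.5, 0.5, 0, 0, 0, 0], [0, -0.5, 0.5, 0, 0, 0, 0], [0, -0.5, 0.5, 0, 0, 0, 0], [0, -0.5, 0.5, 0, 0, 0, 0], [0, -0.5, 0.5, 0, 0, 0, 0], [0, -0.5, 0.5, 0, 0, 0, 0], [0, 0, 0, 0, 0, 0, 0], [0, 0, 0, 0, 0, 0, 0], [0, 0, 0, 0, 0, 0, 0]]}}

```text
t: 11.25
ee_pos: [579.0, -13.9, 295.8]
orientation: [0.258, 0.659, -0.258, 0.658]
force: [0.6, 0.2, -0.7]
finger_gap: 85.2
```

```bash
python3 -c "
from h import *
state();print(robot.camera_info('wrist'))
for n in ('wrist','side','scene'): cv2.imwrite('pics/%s5.png'%n,robot.snapshot(n)[:,:,::-1])
im=cv2.imread('pics/side5.png')[150:300,205:405];cv2.imwrite('pics/side5z.png',cv2.resize(im,None,fx=4,fy=4,interpolation=cv2.INTER_CUBIC))
"
```

```text
t 11.25 tcp [579.  -13.9 295.8] F [ 0.6  0.2 -0.7] gap 85.2 q [-0.16  0.35  0.21  1.43  0.    0.58]
toolx [-0.001  0.    -1.   ] yaw of y deg 47.21991299387197
{'K': array([[347.665,   0.   , 321.363],
       [  0.   , 347.665, 191.898],
       [  0.   ,   0.   ,   1.   ]]), 'k1': -0.00014589170400797555, 'xyz': array([523.587,  36.949, 422.068]), 'attitude': array([0.906, 0.397, 0.059, 0.136])}
```

View pics/wrist5.png

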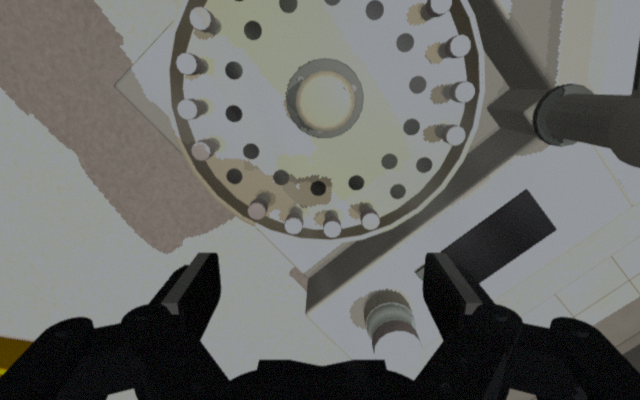

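View pics/side5z.png

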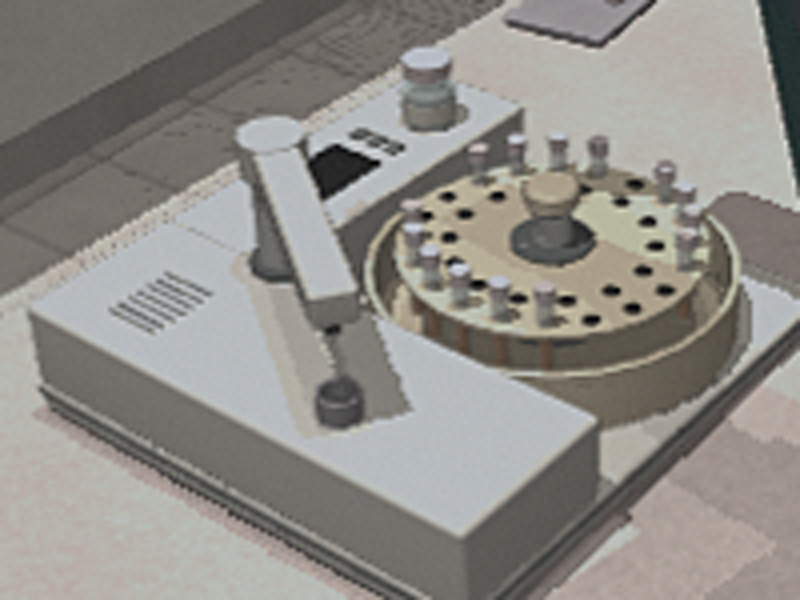

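View pics/scene5.png

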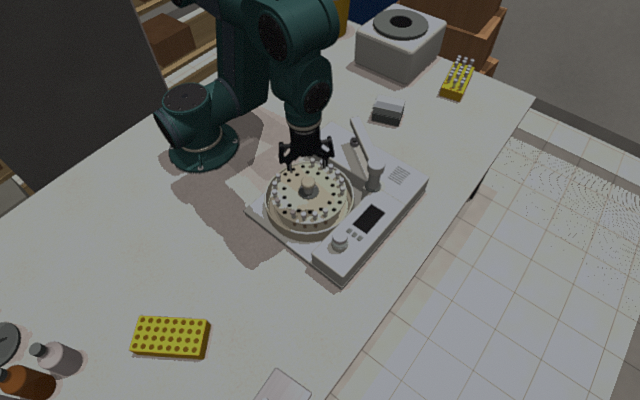

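The arm is parked with the probe over the well: in the side crop the needle is just above the cup at (340,390). In the wrist view the knob is at about (326,100) and the flange at (325,98).

```bash
python3 -c "
from h import *
C=robot.camera_info('wrist');D=robot.camera_info('side')
im=cv2.imread('pics/wrist5.png')
z=cv2.resize(im[40:160,265:385],None,fx=5,fy=5,interpolation=cv2.INTER_CUBIC);cv2.imwrite('pics/knobz.png',z)
print('flange',onplane(C,325.5,98,109)); print('knobmax',onplane(C,326,101,152))
print('side knob',onplane(D,205+551/4,150+190/4,160))
g=cv2.medianBlur(cv2.cvtColor(im,cv2.COLOR_BGR2GRAY),3)
print(cv2.HoughCircles(g[40:160,265:385],cv2.HOUGH_GRADIENT,1,5,param1=80,param2=15,minRadius=24,maxRadius=45))
print('disc tub LR', [onplane(C,u,90,85)[:2] for u in (171,484)])
"
```

```text
flange [533.815  32.263 109.   ]
knobmax [534.277  31.724 152.   ]
side knob [523.065  42.072 160.   ]
[[[59.5 60.5 29.4]
  [63.5 65.5 31.1]
  [62.5 50.5 32.2]
  [57.5 67.5 36.6]
  [55.5 52.5 34.4]
  [51.5 49.5 40. ]
  [68.5 62.5 34.1]
  [46.5 63.5 25.8]
  [70.5 56.5 37.7]
  [46.5 57.5 29.9]
  [50.5 54.5 29.9]
  [54.5 72.5 26.6]
  [69.5 67.5 25.4]]]
disc tub LR [array([431.695, -69.039]), array([629.358, 145.241])]
```

View pics/knobz.png

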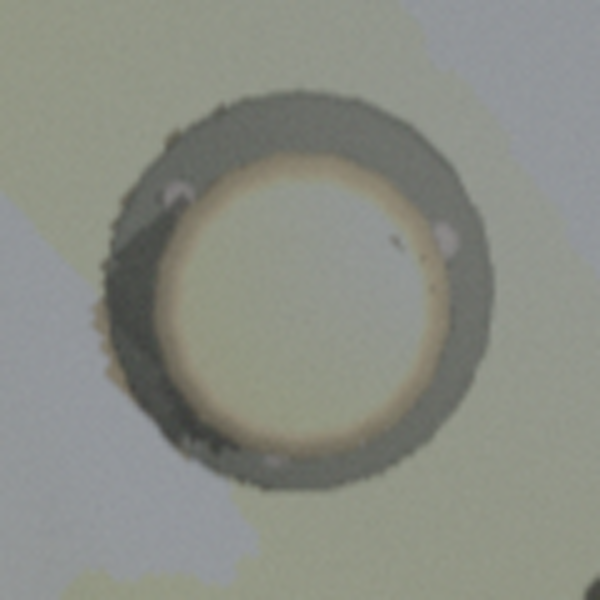

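```bash
python3 -c "
from h import *
C=robot.camera_info('wrist')
print(onplane(C,325.4,100.9,155),onplane(C,324.7,98,109))
goto([533.5,31.5,200])"
```

```text
[533.802  31.503 155.   ] [533.343  31.751 109.   ]
t 11.4 tcp [579.1 -13.8 296.1] F [-0.4 -0.   0.4] gap 85.2 q [-0.16  0.35  0.21  1.43  0.    0.58]
toolx [-0.  0. -1.] yaw of y deg 47.253073682416755
tool shift units [ 2.404  0.058 -1.605]
```

{"name": "send_rows", "arguments": {"deltas": [[0, 0.06, -0.4, 0, 0, 0, 0], [0, 0, -0.4, 0, 0, 0, 0], [0.3, 0, -0.4, 0, 0, 0, 0], [0.5, 0, -0.4, 0, 0, 0, 0], [0.5, 0, 0, 0, 0, 0, 0], [0.5, 0, 0, 0, 0, 0, 0], [0.4, 0, 0, 0, 0, 0, 0], [0.2, 0, 0, 0, 0, 0, 0], [0, 0, 0, 0, 0, 0, 0], [0, 0, 0, 0, 0, 0, 0]]}}

```text
t: 12.4
ee_pos: [533.9, 31.0, 201.0]
orientation: [0.258, 0.658, -0.258, 0.659]
force: [-0.0, -0.1, -0.7]
finger_gap: 85.4
```

```bash
python3 -c "
from h import *
goto([533.5,31.5,146.5]);print(robot.camera_info('wrist')['xyz'])
for n in ('wrist','side'): cv2.imwrite('pics/%s6.png'%n,robot.snapshot(n)[:,:,::-1])
im=cv2.imread('pics/side6.png')[150:300,205:405];cv2.imwrite('pics/side6z.png',cv2.resize(im,None,fx=4,fy=4,interpolation=cv2.INTER_CUBIC))
"
```

```text
t 12.4 tcp [533.9  31.  201. ] F [-0.  -0.1 -0.7] gap 85.4 q [-0.09  0.3  -0.13  1.14  0.    0.65]
toolx [ 0.001 -0.    -1.   ] yaw of y deg 47.208884158839936
tool shift units [ 1.361  0.002 -0.017]
[478.302  81.857 327.155]
```

View pics/wrist6.png

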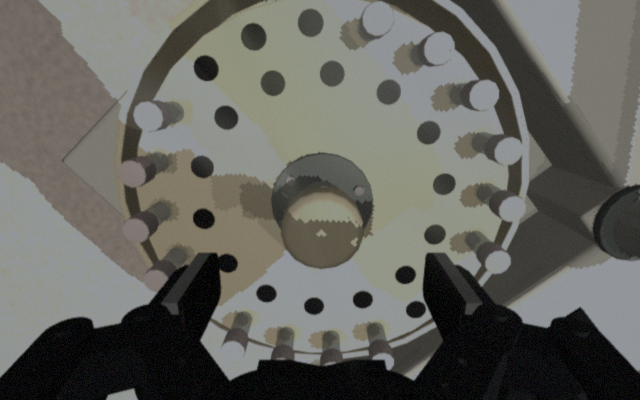

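View pics/side6z.png

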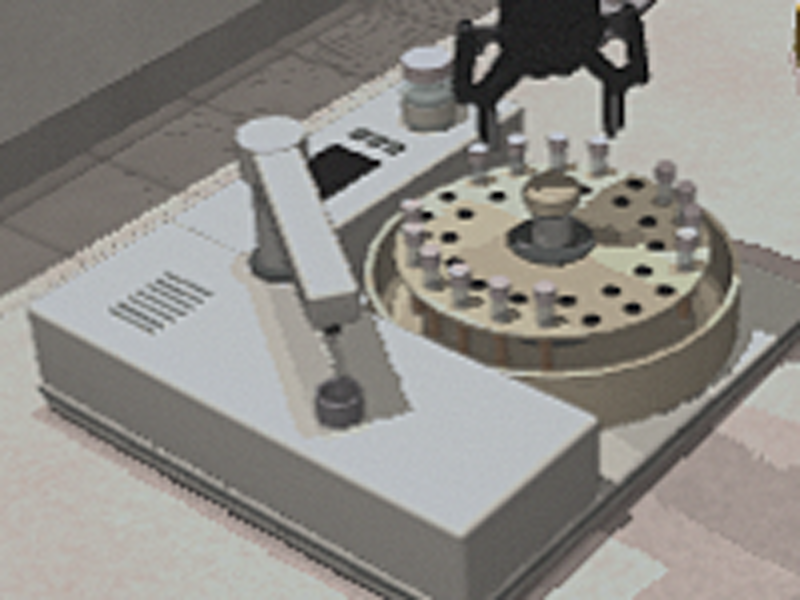

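```bash
python3 -c "
from h import *
C=robot.camera_info('wrist')
for z in (142,146,155,158): print(z,proj(C,[533.5,31.5,z]))
z=cv2.resize(cv2.imread('pics/wrist6.png')[140:290,250:400],None,fx=4,fy=4,interpolation=cv2.INTER_CUBIC);cv2.imwrite('pics/knob6z.png',z)
"
```

```text
142 [322.129 220.726]
146 [322.145 223.391]
155 [322.184 229.788]
158 [322.198 232.053]
```

View pics/knob6z.png

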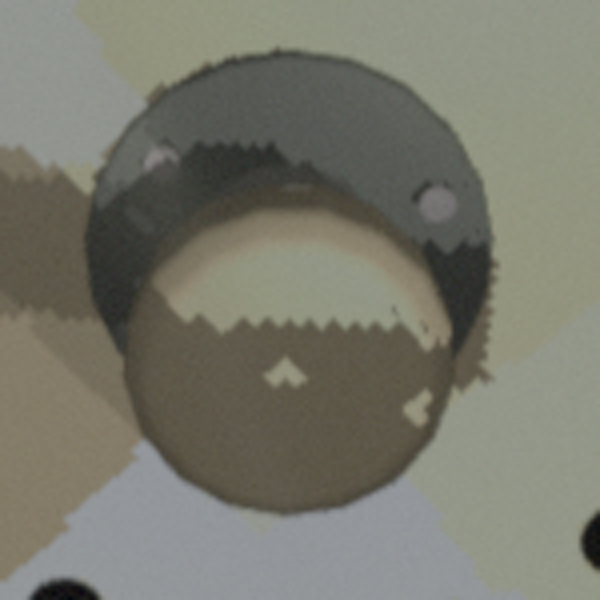

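The knob is centred between the fingers: x is 322.1 against a predicted 322.2, and the row agrees to about 1 px. I descend and grip.

{"name": "send_rows", "arguments": {"deltas": [[0.3, 0, 0, 0, 0, 0, 0], [0.3, 0, 0, 0, 0, 0, 0], [0.3, 0, 0, 0, 0, 0, 0], [0.26, 0, 0, 0, 0, 0, 0], [0.2, 0, 0, 0, 0, 0, 0], [0, 0, 0, 0, 0, 0, 0], [0, 0, 0, 0, 0, 0, 0]]}}

```text
t: 13.2
ee_pos: [534.0, 30.6, 146.2]
orientation: [0.258, 0.658, -0.258, 0.658]
force: [0.4, 0.2, -0.0]
finger_gap: 85.3
```

{"name": "send_rows", "arguments": {"deltas": [[0, 0, 0, 0, 0, 0, 100], [0, 0, 0, 0, 0, 0, 160], [0, 0, 0, 0, 0, 0, 180], [0, 0, 0, 0, 0, 0, 200], [0, 0, 0, 0, 0, 0, 200], [0, 0, 0, 0, 0, 0, 200], [0, 0, 0, 0, 0, 0, 200]], "grip_force": 60}}

```text
t: 13.9
ee_pos: [534.3, 31.0, 146.6]
orientation: [0.258, 0.658, -0.258, 0.659]
force: [-0.9, 2.3, 7.7]
finger_gap: 42.6
```

```bash
python3 -c "
from h import *
state()
cv2.imwrite('pics/w7.png',robot.snapshot('wrist')[:,:,::-1])"
```

```text
t 13.9 tcp [534.3  31.  146.6] F [-0.9  2.3  7.7] gap 42.6 q [-0.09  0.33 -0.23  1.    0.    0.65]
toolx [ 0.002  0.001 -1.   ] yaw of y deg 47.20446988942813
```

View pics/w7.png

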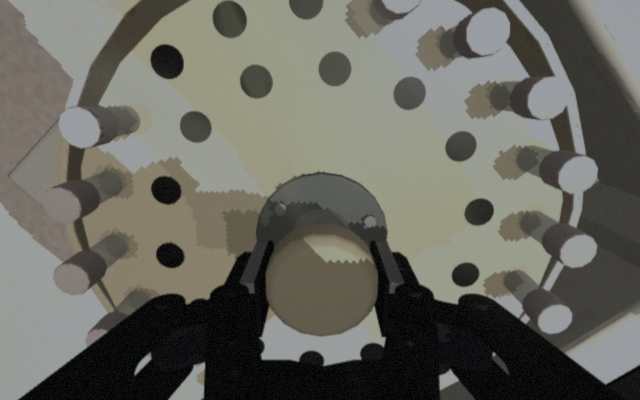

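The knob is gripped and centred between the pads. I'll draw it up slowly and check on the way.

{"name": "send_rows", "arguments": {"deltas": [[-0.1, 0, 0, 0, 0, 0, 200], [-0.1, 0, 0, 0, 0, 0, 200], [-0.1, 0, 0, 0, 0, 0, 200], [-0.1, 0, 0, 0, 0, 0, 200], [-0.1, 0, 0, 0, 0, 0, 200], [0, 0, 0, 0, 0, 0, 200], [0, 0, 0, 0, 0, 0, 200]]}}

```text
t: 14.65
ee_pos: [534.3, 30.9, 165.8]
orientation: [0.258, 0.658, -0.258, 0.658]
force: [4.6, 3.2, -6.7]
finger_gap: 42.3
```

```bash
python3 -c "
from h import *
state()
cv2.imwrite('pics/w8.png',robot.snapshot('wrist')[:,:,::-1])
cv2.imwrite('pics/side8.png',robot.snapshot('side')[:,:,::-1])
im=cv2.imread('pics/side8.png')[160:235,305:405];cv2.imwrite('pics/side8z.png',cv2.resize(im,None,fx=8,fy=8,interpolation=cv2.INTER_CUBIC))
"
```

```text
t 14.65 tcp [534.3  30.9 165.8] F [ 4.6  3.2 -6.7] gap 42.3 q [-0.09  0.32 -0.2   1.05  0.    0.65]
toolx [ 0.001  0.001 -1.   ] yaw of y deg 47.20174402903601
```

View pics/w8.png

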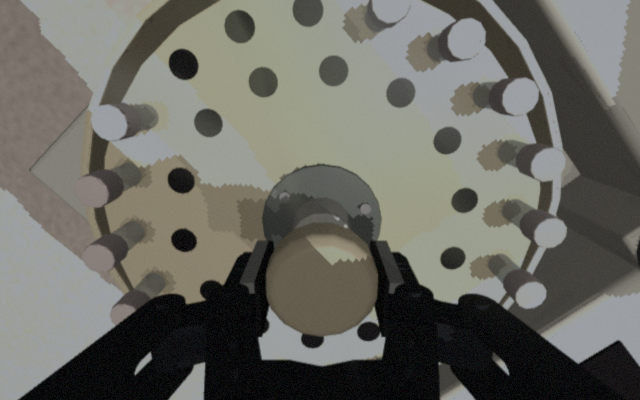

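View pics/side8z.png

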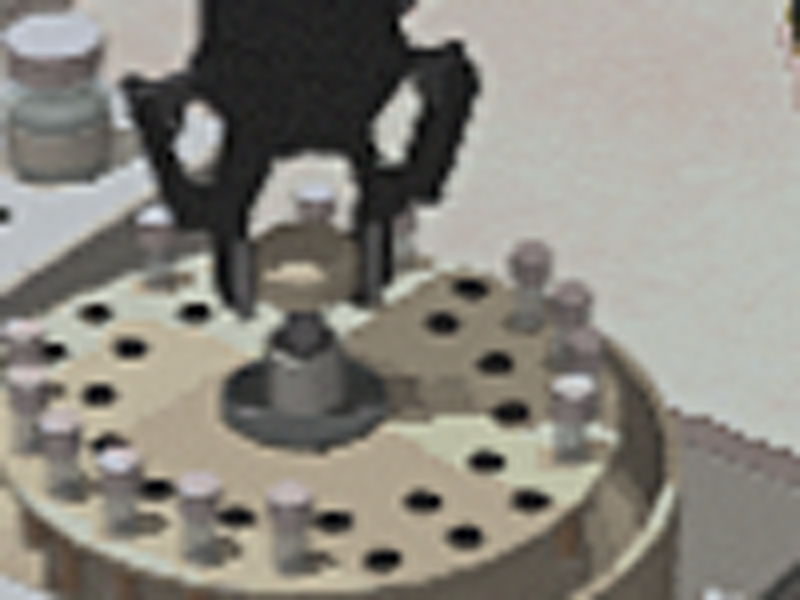

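The knob came up with the gripper: its image outline hasn't moved (bottom edge at row 336), and the spring pulls 6.7 N. I continue up.

{"name": "send_rows", "arguments": {"deltas": [[-0.1, 0, 0, 0, 0, 0, 200], [-0.1, 0, 0, 0, 0, 0, 200], [-0.1, 0, 0, 0, 0, 0, 200], [-0.1, 0, 0, 0, 0, 0, 200], [-0.1, 0, 0, 0, 0, 0, 200], [-0.1, 0, 0, 0, 0, 0, 200], [-0.1, 0, 0, 0, 0, 0, 200], [-0.05, 0, 0, 0, 0, 0, 200], [0, 0, 0, 0, 0, 0, 200], [0, 0, 0, 0, 0, 0, 200]]}}

```text
t: 15.75
ee_pos: [534.2, 31.0, 195.5]
orientation: [0.258, 0.658, -0.258, 0.658]
force: [6.8, 3.1, -11.0]
finger_gap: 42.3
```

```bash
python3 -c "
from h import *
state()
for n in ('wrist','side','scene'): cv2.imwrite('pics/%s9.png'%n,robot.snapshot(n)[:,:,::-1])
im=cv2.imread('pics/side9.png')[160:235,305:405];cv2.imwrite('pics/side9z.png',cv2.resize(im,None,fx=8,fy=8,interpolation=cv2.INTER_CUBIC))
im=cv2.imread('pics/scene9.png')[140:215,260:360];cv2.imwrite('pics/scene9z.png',cv2.resize(im,None,fx=8,fy=8,interpolation=cv2.INTER_CUBIC))
"
```

```text
t 15.75 tcp [534.2  31.  195.5] F [  6.8   3.1 -11. ] gap 42.3 q [-0.09  0.3  -0.14  1.13  0.    0.65]
toolx [ 0.     0.001 -1.   ] yaw of y deg 47.20190526275694
```

View pics/wrist9.png

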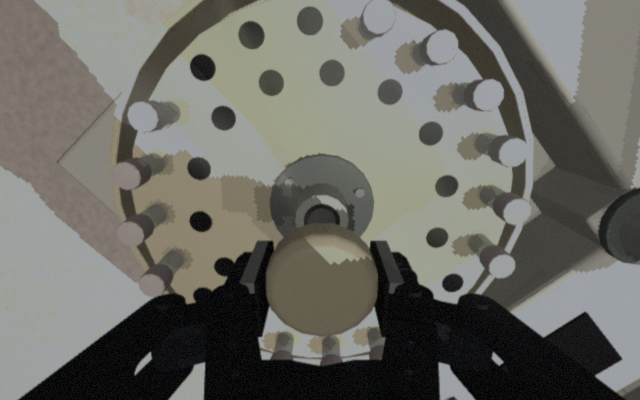

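View pics/side9z.png

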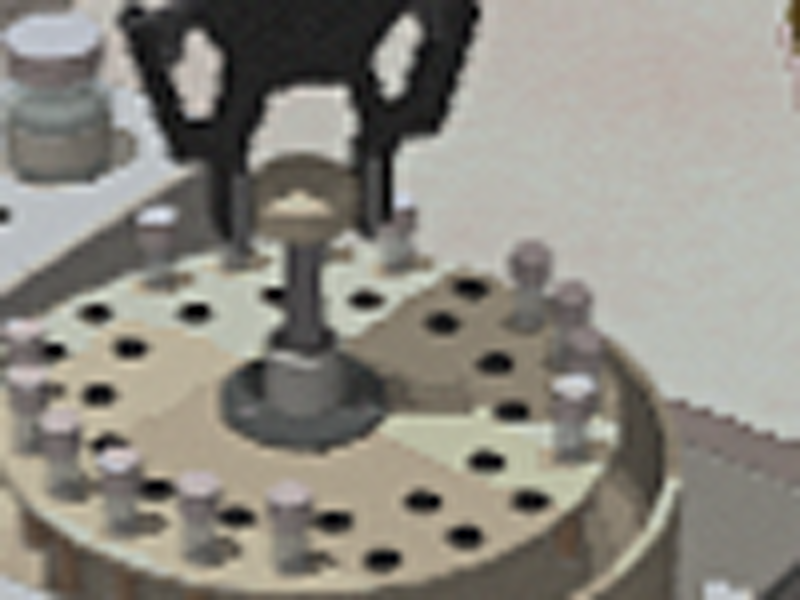

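View pics/scene9z.png

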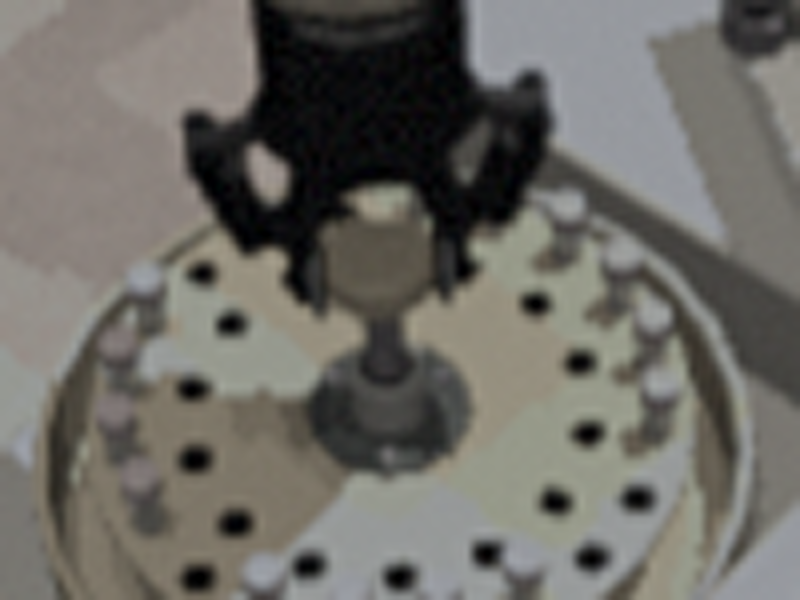

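{"name": "send_rows", "arguments": {"deltas": [[-0.02, 0, 0, 0, 0, 0, 200], [0, 0, 0, 0, 0, 0, 200], [0, 0, 0, 0, 0, 0, 200], [0, 0, 0, 0, 0, 0, 200]]}}

```text
t: 16.3
ee_pos: [534.2, 31.0, 196.2]
orientation: [0.258, 0.658, -0.258, 0.658]
force: [6.6, 3.8, -10.5]
finger_gap: 42.6
```

```bash
python3 -c "
from h import *
state()
C=robot.camera_info('wrist')
for n in ('wrist','side'): cv2.imwrite('pics/%s10.png'%n,robot.snapshot(n)[:,:,::-1])
im=cv2.imread('pics/wrist10.png')[150:250,260:390];cv2.imwrite('pics/wrist10z.png',cv2.resize(im,None,fx=6,fy=6,interpolation=cv2.INTER_CUBIC))
zd=R.from_quat(robot.observe()['orientation']).as_matrix()[:,2]
h=np.array([534,31,0])
for nm,z,r in [('collar far edge',134,16),('spindle at 132',132,8),('spindle 134',134,8),('136',136,8),('138',138,8)]:
  p=h-zd*r; p[2]=z; q=proj(C,p); print(nm,q,(q-[260,150])*6)
im=cv2.imread('pics/side10.png')[150:300,205:405];cv2.imwrite('pics/side10z.png',cv2.resize(im,None,fx=4,fy=4,interpolation=cv2.INTER_CUBIC))
"
```

```text
t 16.3 tcp [534.2  31.  196.2] F [  6.6   3.8 -10.5] gap 42.6 q [-0.09  0.3  -0.14  1.13  0.    0.65]
toolx [ 0.     0.001 -1.   ] yaw of y deg 47.20317517494252
collar far edge [321.823 193.857] [370.936 263.142]
spindle at 132 [321.799 205.98 ] [370.796 335.88 ]
spindle 134 [321.804 207.136] [370.825 342.815]
136 [321.809 208.314] [370.854 349.884]
138 [321.814 209.515] [370.884 357.09 ]
```

View pics/wrist10z.png

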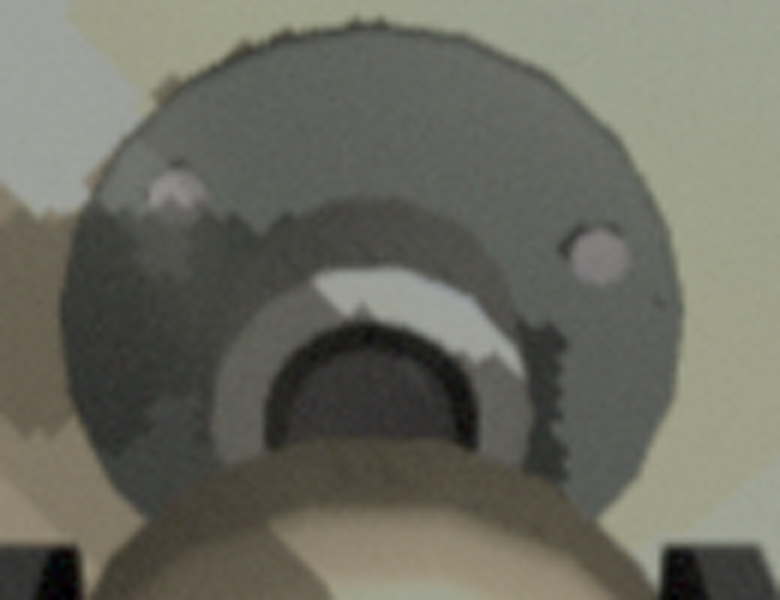

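View pics/side10z.png

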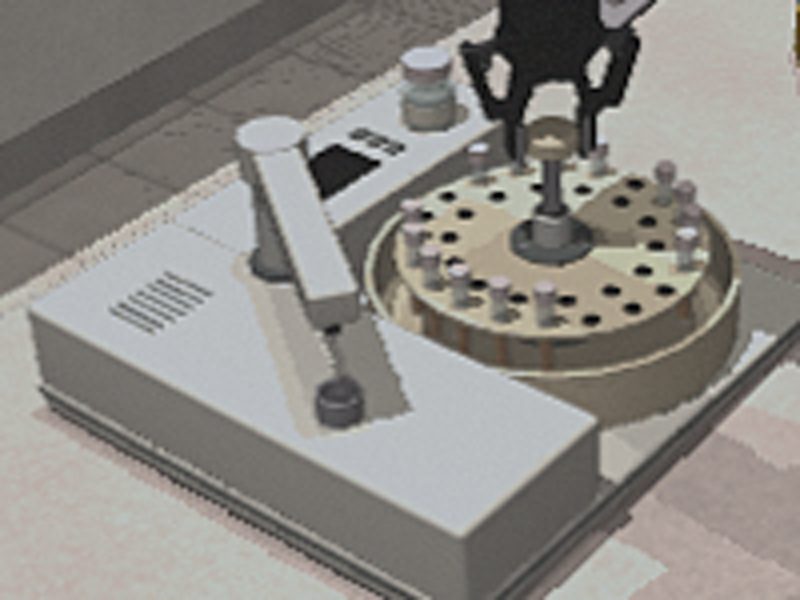

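```bash
python3 -c "
from h import *
D=robot.camera_info('side')
a=proj(D,[533.8,31.3,148.5])
for L in (46,48,50,52,54): print(L,proj(D,[533.8,31.3,148.5+L])-a)
A=cv2.cvtColor(cv2.imread('pics/side6.png'),6);B=cv2.cvtColor(cv2.imread('pics/side10.png'),6)
o=np.hstack([cv2.resize(cv2.imread(f)[170:225,323:363],None,fx=10,fy=10,interpolation=cv2.INTER_CUBIC) for f in ('pics/side6.png','pics/side10.png')]);cv2.imwrite('pics/cmp.png',o)
"
```

```text
46 [ -0.155 -12.757]
48 [ -0.162 -13.321]
50 [ -0.169 -13.886]
52 [ -0.176 -14.452]
54 [ -0.183 -15.018]
```

View pics/cmp.png

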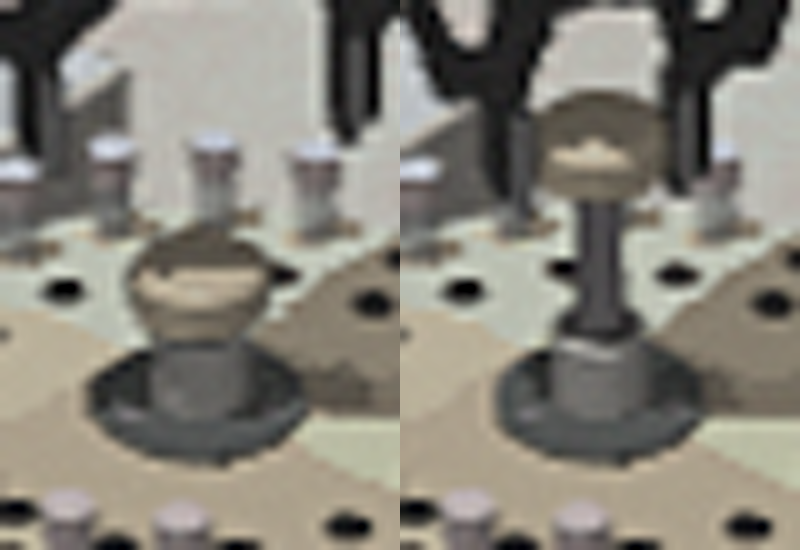

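The side view puts the knob rise at 13.7–13.8 px, about 49.5 mm, which agrees with the 49.8 mm of TCP travel. I hand the job in.

```bash
python3 -c "
from h import *
state(); print(robot.job_done())"
```

```text
t 16.4 tcp [534.2  31.  196.3] F [  6.8   2.8 -10.7] gap 42.7 q [-0.09  0.3  -0.14  1.13  0.    0.65]
toolx [ 0.     0.001 -1.   ] yaw of y deg 47.202640926439116
the job is handed in; nothing more can be done
None
```

The sampling arm is parked over the wash well, and I handed the job in at 16.4 s with the gripper holding the knob at the ring mark. The hand-in reports no verdict.

- **Sampling arm:** I straddled it with the open fingers and swung it until it met the stop with about 25 N of reaction. Later pictures show it still parked, with the probe over the cup.
- **Lifting handle:** I gripped the knob with the force set at 60 N and drew it straight up. The gripper's travel gives 49.8 mm and the knob's rise in the side view gives about 49.5 mm. The downward pull on the tool is about 10.5 N, close to the 10 N expected at the mark. I saw no slip in the wrist pictures.
- **Disc, tubes and bystanders:** no unexpected forces showed in the readings between moves. I did not measure the rack, jar and tip box again. Nothing touched them as far as I saw.

**Checks that were unclear or disagreed:**
- The ring itself could not be told clearly from the collar's dark bore, so the mark rests on the two travel measurements and the spring force.
- About 7 N of sideways force remained on the grip.
- The gripper's reading on the 45 mm knob was 42.6 mm.
- An early rough side-view estimate of the hub was about 15 mm off the wrist camera's. I used the wrist one, and the close-up over the knob confirmed it.

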